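Release a capped bottle from the left-hand-thread bottle clamp

TASK

Free the red-capped bottle from the green bottle clamp: the clamp's handwheel has a left-hand thread, so wind it clockwise seen from above, a good full turn, until the black cup under the clamp bar is clear above the cap, then swing the bar by its orange knob well aside towards the back and leave it there. Lift the bottle out of its seat and set it down upright, without dropping it, in the free end of the blue tray. Do not knock over or push about the other bottle in the tray or the steel cup.

Things in the scene. Friction and masses are not known exactly. Their poses are not given: they have to be found in the camera images.
- wheel (a joint): Angle (rad) of the clamp's dark steel handwheel (134 mm, upright axis, notched brass hub nut): 0 = tight stop, grows CLOCKWISE seen from above, to 9; starts at 0 to 0.7. Left-hand thread: clockwise loosens, raising wheel and bar together 2 mm per rad; anticlockwise only tightens. Stiff, about 4 N at the handle; stays where left. The cup must rise 9 mm from tight to clear the cap: 6 rad is ample.
- clampbar (a joint): Swing angle (rad) of the green clamp bar about the post: 0 = over the bottle, grows clockwise seen from above (free end goes to the back, away from the robot), to 1.5. Stays where left (friction about 1 N at the knob). While the clamp is tight the cup's rim laps 9 mm over the cap: this holds the bar, and forcing it aside would tip the bottle.
- post_axis (a point): Point on the upright axis of the clamp's post, fixed to the base, 150 mm above the table (the level of the wheel's plate when tight). Its y axis points to the bottle seat, 140 mm away; bar and wheel turn about its z axis. The base is a fixed green plate 105 x 235 x 12 mm, from 50 mm behind the post to 185 mm along that y axis.
- handle_grip (a point): Middle of the upright red handle on the handwheel: round, 20 mm diameter (24 mm head), 42 mm tall, spins freely on its pin, 55 mm from the wheel's axis. This point is 24 mm above the handle's foot (the wheel's plate), 18 mm below its top; 182.5 mm above the table when tight; it rises with the wheel.
- bar_knob (a point): Point on the upright round orange knob at the bar's free end, 140 mm from the post's axis: 20 mm diameter (25 mm head), from 12 to 74 mm above the bar's underside (plate 12 mm thick). This point is 55 mm above the underside, 185.5 mm above the table when tight. Under it hangs the black cup (62 mm outside, rim 9 mm deep).
- red_center (a point): Centre (half-way up) of the amber bottle with the red cap, in the clamp: 68 mm diameter, 118 mm tall, about 0.24 kg; the cap, 43 mm diameter, is the top 16 mm, fixed on, and can be gripped. It stands 12 mm above the table inside a seat rim 8 mm high (72 mm inside diameter): lift it out.
- red_bottle: The same red-capped bottle; origin at the centre of its underside, z up.
- tray_in (a point): Centre of the blue tray's inner floor, 4 mm above the table. The tray is fixed, 250 mm (its x axis) x 120 mm (y) outside, 28 mm high, walls 4 mm. The free end is towards its -x, nearest the robot.
- tray_bottle_center (a point): Centre (half-way up) of the amber bottle with the gold cap, 68 mm diameter, 118 mm tall, that already stands in the tray's far end (+x). Leave it.
- cup_center (a point): Centre (half-way up) of a loose steel cup, 65 mm diameter, 66 mm tall, standing on the table behind the clamp and tray. Leave it.
Mind the look-alikes: they are no part of the job. What is shaped like the red_bottle but purple or turquoise is not meant.

How it is judged (in metres and radians):
On the way, in this order (a step that is already met when the one before it is completed fails the run):
1. the handwheel is wound clockwise to 4.5 rad or more, with the bottle still in its seat and the bar over it (value of joint wheel above 4.5 rad and distance of red_center from where it was at the start of the episode below 0.012 m and value of joint clampbar below 0.3 rad), for 0.1 s.
2. the bar is swung aside by 0.6 rad or more, with the bottle still standing in its seat (value of joint clampbar above 0.6 rad and distance of red_center from where it was at the start of the episode below 0.012 m and angle between red_center's own z axis and vertical below 0.2 rad), for 0.1 s.
3. the bottle is lifted out of its seat, upright, by 20 mm or more (height (world z) of red_center above 0.091 m and angle between red_center's own z axis and vertical below 0.5 rad), for 0.1 s.
4. the bottle is lowered into the tray in the fingers, to within 9 mm of its floor, not dropped (x of red_center in the frame of tray_in between -0.1 and 0.1 m and y of red_center in the frame of tray_in between -0.04 and 0.04 m and z of red_center in the frame of tray_in between 0.05 and 0.068 m and contact force between the fingers and red_bottle above 0.5 N), for 0.05 s.
At the end, for the whole second after the job is handed in: The red-capped bottle stands upright (within 0.2 rad) and at rest on the tray's floor, its centre within 100 mm along and 40 mm across of the tray's middle, released; the bar is still swung aside (over 0.5 rad); the gold-capped bottle still stands upright (x of red_center in the frame of tray_in between -0.1 and 0.1 m and y of red_center in the frame of tray_in between -0.04 and 0.04 m and z of red_center in the frame of tray_in between 0.05 and 0.068 m and angle between each of red_center, tray_bottle_center's own z axis and vertical below 0.2 rad and linear speed of red_bottle below 0.02 m/s and contact force between the fingers and red_bottle below 0.1 N and value of joint clampbar above 0.5 rad); the robot touches nothing.
It fails at once if the red-capped bottle is tipped by more than 0.6 rad (angle between red_center's own z axis and vertical above 0.6 rad).
It fails at once if the gold-capped bottle is pushed more than 25 mm or tipped (distance of tray_bottle_center from where it was at the start of the episode above 0.025 m or angle between tray_bottle_center's own z axis and vertical above 0.4 rad).
It fails at once if the steel cup is pushed more than 25 mm (distance of cup_center from where it was at the start of the episode above 0.025 m).
It also fails if it takes over 72 s, if anything falls off the work surface, if the arm or the gripper's body presses on something with over 40 N, if the wrist force passes 120 N, or if a joint passes its speed limit or range.

ROBOT

A 6-joint arm with a two-finger parallel gripper is mounted at the origin on a cart in front of the work surface, level with it; the furniture and walls round the work are solid. World frame = base frame: x ahead of the robot, y to its left, z up, the work surface at z = 0. Lengths are in mm, angles in rad, forces in N, time in s.
With the tool pointing down it reaches from about 275 to 775 mm from the base axis. Payload 14.6 kg.
Tool frame: the origin (TCP) lies midway between the tips of the shut fingers; the grasp point (between the pads) lies 19 mm behind it (bot.hold_point_z is the distance from the TCP to the grasp point, in mm); z points along the fingers, x is the direction in which the jaws open and shut, and the axes are right-handed (so a half turn about z gives the same grasp; the last joint's range is limited). The gripper opens to 85 mm and grips with 20 to 120 N. Pads are 22 mm wide; open, the fingers measure 114 mm over their backs; the gripper's body (76 mm by 85 mm) begins 54 mm behind the grasp point. The pads swing forward as they close: fully open they stand 13 mm farther back than shut.
Start: joints at [1.179, 0.263, -0.048, 1.259, 0, 1.415], TCP at [123.166, 510.351, 231.278] pointing down, gripper open.
Joint ranges: [-2.65, 2.65], [-0.89, 1.7], [-1.18, 1.37], [-2.13, 2.11], [-1.35, 1.29], [-3.14, 3.14]. Speed limits (rad/s): [1.89, 1.89, 2.57, 2.79, 3.14, 3.14].

INTERFACE

Orientations are given as a unit quaternion [x, y, z, w].
In Python, from bench import get_obs, vision, bot gives the robot as it stands. The module is installed in compiled form; this text tells all that it offers.
- The arm moves only by the tool apply_moves, never from a script. Its argument "commands" is a list of rows, each a list of 3 entries, a list of its own where there are three numbers: the opening in per cent of the stroke, from 0 (shut) to 100 (fully open), then the shift along the world's x, y, z in cm, then the turn, a rotation vector about the world's x, y, z in rad. A call has 1 to 10 rows; each row shifts and turns the commanded pose from where the row before left it; what a row does not reach is not made up. A row lasts 1/8 s, in which the tool goes at most 62.5 mm and 10.7 degrees, less where a joint would pass 70% of its speed; a pose out of reach is approached as far as the arm can. A call is refused whole if a number of a shift passes 6.25 or a number of a turn 0.188, either way. A call with a gripper value outside its range is refused whole. The fingers move at their own pace and stop on an object; "grip_force" is the grip in N (left out, the last holds). Time passes only in rows, so rows that do not move let the fingers close. It gives the time, the measured TCP pose, the force and the opening at its end, in the units of the state.
- get_obs(): the state, without advancing time (a new reading comes with each control period).
- vision.camera(name): name is "side" or "top" or "wrist"; returns a dict with "pixels" (384x512x3 uint8, red, green, blue), "range_z" (384x512 float32, mm along the optical axis (not along the pixel's ray), 0 where there is no reading), "camera_matrix" (3x3 intrinsics, pixels), "dist_coeffs" ([k1, k2, p1, p2, k3] as OpenCV has them; the pictures are not rectified), "R" (3x3) and "t" (3): a world point X has camera coordinates R X + t; the wrist camera has in their place "tool_from_camera" (4x4, takes a point from camera to tool coordinates, whose origin is the TCP and whose axes are the tool frame's). Camera axes: x right, y down, z forward; pixel columns grow to the right and rows downward; lengths in mm; the calibration is good to about 2 mm. A picture is of the moment at which its call begins: read the wrist's pose just before it.
- bot.finish_job(): hands the job in, once; it reports no verdict.
The state is a dict: "time": time; "joints": joint angles; "joint_vel": joint speeds; "tau": joint torques, N m; "ee_pos": TCP position; "tcp_rot": TCP orientation; "contact_force": force on the tool from outside, world axes, zero at the start; "moment": the same for the moment, N m; "grip_width": finger opening in mm.
Only numpy, scipy, OpenCV 4.12 (cv2) and the standard library are available. Lean on these libraries where they do the work, as an engineer would, in place of code of your own. Each camera call takes 0.05 s, during which the arm holds its last target.

## Working session

There is one attempt and no reset: what is moved stays moved. The work goes in short steps, Python scripts to look and compute and a tool call to move; the robot and the scene stay as the last step left them, time stands still between calls to the robot, and variables do not carry over. Pictures are saved under pics/ and viewed, and the job is handed in when it is done.

Besides the shell and the picture viewer there is one more tool, called after "Request:" by a JSON object that holds its "fn" and its "kwargs". apply_moves: Moves the arm, as the interface text tells. Its arguments: {"type":"object","properties":{"commands":{"type":"array","items":{"type":"array"}},"grip_force":{"type":"number"}},"required":["commands"]}

```bash
mkdir -p pics; python3 - <<'E'
from bench import get_obs, vision, bot
import cv2,numpy as np
o=get_obs();print(o['time'],o['ee_pos'],o['tcp_rot'],o['grip_width'],bot.hold_point_z)
for n in('top','side'):
    c=vision.camera(n);cv2.imwrite(f'pics/{n}0.png',c['pixels'][:,:,::-1]);print(n,c['camera_matrix'].tolist(),c['dist_coeffs'],c['R'].tolist(),c['t'])
    np.savez(f'{n}0.npz',**c)
E
```

```text
0.0 [123.0489976  510.08836112 230.82318035] [ 7.85673879e-01  6.18640651e-01 -4.79798142e-04  2.65170226e-04] 85.53254769915326 18.700000000000003
top [[362.95599876569634, 0.0, 250.56046114863256], [0.0, 362.95599876569634, 191.30635282551367], [0.0, 0.0, 1.0]] [0.00822161 0.         0.         0.         0.        ] [[0.028538393058948775, -0.9990221041632981, 0.03376974259228486], [-0.9840941123794663, -0.03400590476256121, -0.17436277246404946], [0.1753406344852305, -0.028256571526210524, -0.9841022447204868]] [112.43760993 544.72777776 913.44970008]
side [[482.99664890721544, 0.0, 249.89494587636474], [0.0, 482.99664890721544, 194.7310067335978], [0.0, 0.0, 1.0]] [0.01047668 0.         0.         0.         0.        ] [[-0.6132220863617069, 0.7898920721464419, 0.005402514080980481], [0.40334763715466654, 0.31899940798782095, -0.8576421522436775], [-0.6791681355893712, -0.5237460186613544, -0.5142185834219117]] [ 190.69392706 -161.10970833 1506.10265304]
```

View pics/top0.png

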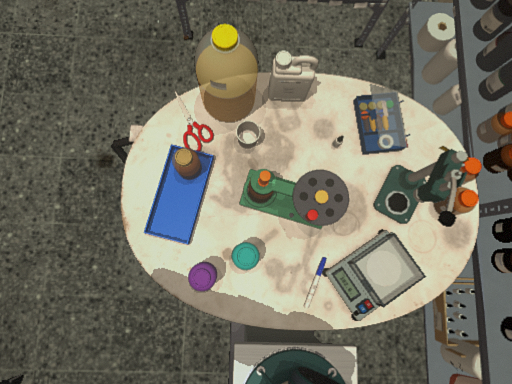

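View pics/side0.png

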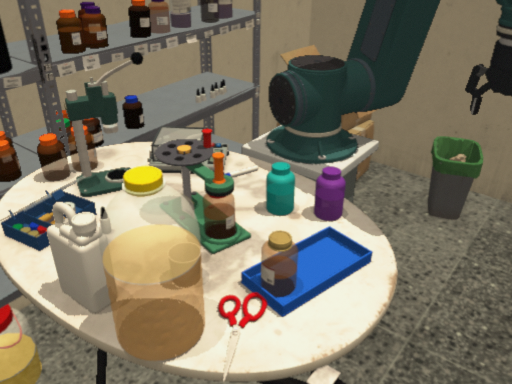

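```bash
cat > h.py <<'E'
import numpy as np,cv2
def load(n): return dict(np.load(n))
def ray(c,u,v):
    p=cv2.undistortPoints(np.array([[[u,v]]],float),c['camera_matrix'],c['dist_coeffs'])[0,0]
    d=c['R'].T@np.array([p[0],p[1],1.]); o=-c['R'].T@c['t']; return o,d
def onz(c,u,v,z):
    o,d=ray(c,u,v); return o+d*(z-o[2])/d[2]
def pts(c):
    h,w=c['range_z'].shape
    vv,uu=np.mgrid[0:h,0:w]
    p=cv2.undistortPoints(np.stack([uu,vv],-1).reshape(-1,1,2).astype(float),c['camera_matrix'],c['dist_coeffs']).reshape(h,w,2)
    z=c['range_z'];P=np.dstack([p[...,0]*z,p[...,1]*z,z])
    return (P-c['t'])@c['R']
def tri(c1,a,c2,b):
    o1,d1=ray(c1,*a);o2,d2=ray(c2,*b)
    s=np.linalg.lstsq(np.stack([d1,-d2],1),o2-o1,rcond=None)[0]
    p,q=o1+s[0]*d1,o2+s[1]*d2
    return (p+q)/2,np.linalg.norm(p-q)
def blobs(c,lo,hi,amin=15):
    hsv=cv2.cvtColor(c['pixels'],cv2.COLOR_RGB2HSV)
    m=cv2.inRange(hsv,np.array(lo),np.array(hi))
    n,l,s,ce=cv2.connectedComponentsWithStats(m)
    return [(ce[i].round(1),s[i].tolist(),l==i) for i in range(1,n) if s[i,4]>=amin]
E
python3 - <<'E'
from h import *
for n in('top','side'):
    c=load(n+'0.npz');P=pts(c)
    for name,lo,hi in(('red',(0,190,110),(4,255,255)),('orange',(5,190,150),(14,255,255)),('blue',(105,180,80),(122,255,255)),('brass',(16,120,120),(27,255,255))):
        for ce,s,m in blobs(c,lo,hi):
            q=P[m&(c['range_z']>0)]
            print(n,name,ce,s,np.median(q,0).round(), np.percentile(q[:,2],[5,95]).round() if len(q) else '')
a=[]
for n,b in(('top',(70,110,420,320)),('side',(100,110,420,320))):
    c=load(n+'0.npz');x0,y0,x1,y1=b
    im=c['pixels'][y0:y1,x0:x1,::-1];cv2.imwrite(f'pics/{n}0c.png',cv2.resize(im,None,fx=2.25,fy=2.25,interpolation=cv2.INTER_CUBIC))
E
```

```text
top red [202.9 131.1] [194, 122, 19, 20, 105] [720. 271.  10.] [ 8. 14.]
top red [190.9 136.7] [184, 125, 17, 25, 101] [698. 304.  11.] [ 7. 14.]
top red [312.1 214.5] [307, 210, 11, 10, 77] [467.  -3. 199.] [197. 202.]
top orange [508.1 118.2] [504, 112, 8, 14, 90] [ 764. -567.   71.] [68. 74.]
top orange [472.5 165.5] [465, 158, 16, 16, 201] [ 613. -427.  117.] [114. 119.]
top orange [264.7 175.3] [260, 171, 10, 10, 75] [550. 103. 204.] [202. 206.]
top orange [468.9 197.8] [461, 190, 17, 17, 219] [ 531. -411.  117.] [114. 119.]
top brass [223.3  41. ] [212, 26, 26, 23, 95] [802. 203. 306.] [263. 308.]
top brass [243.1  79. ] [210, 52, 47, 46, 412] [771. 151. 207.] [180. 253.]
top brass [201.   75.7] [196, 61, 14, 24, 122] [773. 257. 219.] [190. 236.]
top brass [372.3 124.1] [369, 117, 7, 14, 54] [ 752. -212.   17.] [14. 20.]
top brass [385.1 122. ] [383, 116, 5, 13, 50] [ 734. -221.   85.] [81. 90.]
top brass [183.  156.4] [175, 149, 17, 16, 211] [609. 301. 121.] [119. 124.]
top brass [321.2 196.3] [315, 190, 14, 14, 147] [514. -31. 165.] [162. 167.]
top brass [461.5 283. ] [453, 2
[... 1828 characters left out ...]
ss [280.4 238.3] [269, 231, 24, 15, 254] [613. 304. 122.] [119. 124.]
side brass [276.5 248.6] [266, 242, 25, 12, 52] [628. 303. 108.] [103. 110.]
side brass [191.8 253.3] [183, 245, 16, 16, 132] [806. 274. 191.] [179. 202.]
side brass [108.1 261.6] [104, 248, 10, 26, 149] [895. 195. 192.] [176. 213.]
side brass [187.  279.7] [161, 258, 41, 36, 581] [816. 273. 151.] [113. 164.]
side brass [176.3 269. ] [160, 260, 36, 20, 284] [839. 273. 180.] [173. 195.]
side brass [155.2 323.8] [106, 273, 98, 87, 5004] [874. 253.  77.] [ 18. 135.]
side brass [  8.5 339.3] [0, 334, 20, 13, 197] [ 835. -511. -493.] [-507. -483.]
side brass [ 19.5 362.8] [0, 335, 42, 49, 1506] [ 831. -501. -595.] [-687. -520.]
```

View pics/top0c.png

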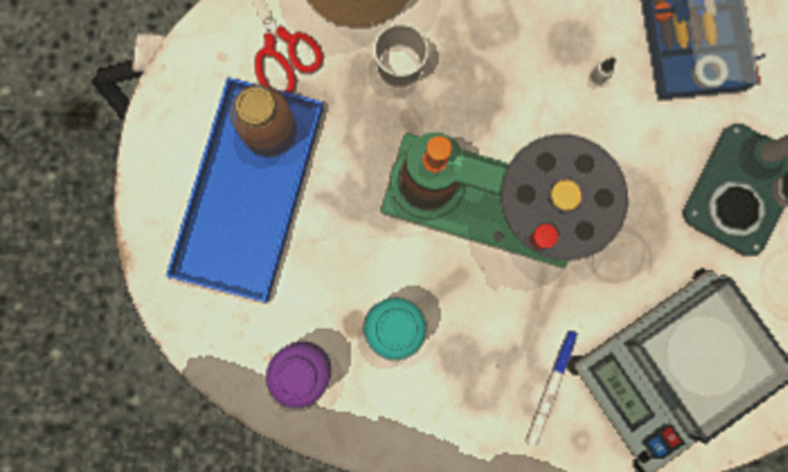

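View pics/side0c.png

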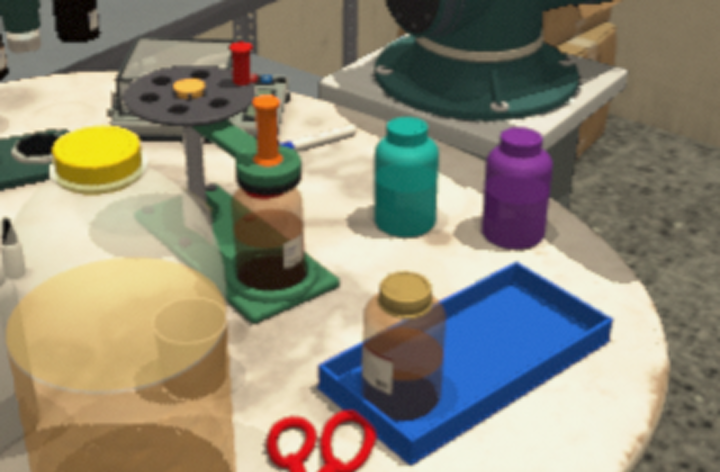

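```bash
python3 - <<'E'
from h import *
t=load('top0.npz');s=load('side0.npz')
Pt=pts(t);Ps=pts(s)
def topcirc(name,z,lo,hi,near):
    for n,c,P in(('top',t,Pt),('side',s,Ps)):
        for ce,st,m in blobs(c,lo,hi):
            q=P[m&(c['range_z']>0)]
            if np.linalg.norm(np.median(q,0)[:2]-near)>25 : continue
            mm=m&(abs(P[...,2]-z)<4)
            ys,xs=np.nonzero(mm)
            if len(xs)<8: continue
            e=cv2.minEnclosingCircle(np.stack([xs,ys],1).astype(np.float32))
            u=((xs.min()+xs.max())/2,(ys.min()+ys.max())/2)
            print(name,n,u,onz(c,*u,np.median(P[mm][:,2])).round(1))
topcirc('handle',200.5,(0,150,90),(4,255,255),(468,-2))
topcirc('knob',204.5,(5,150,120),(14,255,255),(551,104))
topcirc('hub',165,(14,120,120),(27,255,255),(514,-30))
topcirc('gold',122,(14,100,60),(27,255,255),(611,303))
# wheel plate circle by depth
for n,P,c in(('top',Pt,t),('side',Ps,s)):
    m=(abs(P[...,2]-151)<6)&(np.hypot(P[...,0]-514,P[...,1]+30)<75)&(c['range_z']>0)
    q=P[m];print('plate',n,np.median(q[:,2]),(q.min(0)+q.max(0))/2,q.max(0)-q.min(0))
    # cup
    m=(P[...,2]>58)&(P[...,2]<72)&(np.hypot(P[...,0]-665,P[...,1]-142)<50)&(c['range_z']>0)
    q=P[m]; print('cup',n,len(q),(q.min(0)+q.max(0))/2 if len(q) else 0,q.max(0)-q.min(0) if len(q) else 0)
# tray rim
hsv=cv2.cvtColor(t['pixels'],cv2.COLOR_RGB2HSV)
m=cv2.inRange(hsv,(105,150,60),(122,255,255))
n,l,st,ce=cv2.connectedComponentsWithStats(m);i=[k for k in range(1,n) if abs(ce[k]-[180,195]).max()<25]
m=np.isin(l,i)&(abs(Pt[...,2]-28)<4)
q=Pt[m][:,:2].astype(np.float32);print('trayrim',len(q),cv2.minAreaRect(q))
m=np.isin(l,i)&(abs(Pt[...,2]-4)<5);q=Pt[m][:,:2].astype(np.float32);print('floor',cv2.minAreaRect(q))
# big objects
for u,v in((225,36),(282,60),(300,62),(245,250),(203,270)): print((u,v),Pt[v,u].round())
# gold bottle profile (side)
a=np.median(Ps[231:246,269:293].reshape(-1,3),0)
E
```

```text
handle top (np.float64(312.0), np.float64(214.5)) [466.4  -2.7 199.4]
handle side (np.float64(206.5), np.float64(130.5)) [469.7  -1.5 200.7]
knob top (np.float64(265.0), np.float64(175.5)) [549.6 103.  203.7]
knob side (np.float64(217.5), np.float64(155.5)) [556.  106.7 204.9]
hub top (np.float64(321.0), np.float64(196.5)) [513.1 -30.8 164.8]
hub side (np.float64(183.5), np.float64(148.5)) [518.8 -28.2 166.5]
gold top (np.float64(183.0), np.float64(157.0)) [607.3 300.2 121.3]
gold side (np.float64(280.0), np.float64(238.5)) [614.5 303.2 122.3]
plate top 156.11932908471556 [513.27087285 -27.79096314 151.11919831] [131.27314254 138.15395217  11.75806861]
cup top 46 [685.0590208  142.78412229  64.60713664] [36.79603131 61.68796079  8.87676982]
plate side 155.48232455096303 [526.17994088 -11.01057073 151.00578093] [110.88700061 110.34669427  11.98112587]
cup side 0 0 0
trayrim 171 ((533.9802856445312, 320.3065490722656), (118.14408874511719, 245.6961669921875), 77.2013168334961)
floor ((533.0166625976562, 321.56695556640625), (105.92274475097656, 240.31126403808594), 77.18342590332031)
(225, 36) [819. 199. 305.]
(282, 60) [840.  67. 187.]
(300, 62) [838.  23. 184.]
(245, 250) [386. 141. 115.]
(203, 270) [337. 238. 118.]
```

Request:
{"fn": "apply_moves", "kwargs": {"commands": [[60,[2.9,-4.3,0.4],[0,0,0]],[60,[2.9,-4.3,0.4],[0,0,0]],[60,[2.9,-4.3,0.4],[0,0,0]],[60,[2.9,-4.3,0.4],[0,0,0]],[60,[2.9,-4.3,0.4],[0,0,0]],[60,[2.9,-4.3,0.4],[0,0,0]],[60,[2.9,-4.3,0.4],[0,0,0]],[60,[2.9,-4.3,0.4],[0,0,0]],[60,[2.9,-4.3,0.4],[0,0,0]],[60,[2.9,-4.3,0.4],[0,0,0]]], "grip_force": 25}}

```text
time: 1.35
ee_pos: [413.7, 78.7, 271.3]
tcp_rot: [0.786, 0.619, -0.0, -0.0]
contact_force: [1.0, 0.6, -0.5]
grip_width: 51.2
```

Request:
{"fn": "apply_moves", "kwargs": {"commands": [[60,[2.7,-4.1,0.5],[0,0,0]],[60,[2.7,-4.1,0.5],[0,0,0]],[60,[0,0,0],[0,0,0]],[60,[0,0,0],[0,0,0]]]}}

```text
time: 1.85
ee_pos: [466.8, -1.4, 281.0]
tcp_rot: [0.786, 0.618, -0.0, -0.0]
contact_force: [-0.2, -0.3, -1.2]
grip_width: 51.7
```

```bash
cat >> h.py <<'E'
def wrist(name=None):
    from bench import get_obs,vision
    from scipy.spatial.transform import Rotation as Ro
    o=get_obs();c=vision.camera('wrist')
    T=np.eye(4);T[:3,:3]=Ro.from_quat(o['tcp_rot']).as_matrix();T[:3,3]=o['ee_pos']
    W=T@c['tool_from_camera'];c['R']=W[:3,:3].T;c['t']=-W[:3,:3].T@W[:3,3]
    if name: cv2.imwrite(f'pics/{name}.png',c['pixels'][:,:,::-1])
    print('t',o['time'],'tcp',o['ee_pos'].round(1),'q',o['tcp_rot'].round(4),'w',round(o['grip_width'],1),'F',np.round(o['contact_force'],1),'j',np.round(o['joints'],2));return c
E
python3 - <<'E'
from h import *
c=wrist('w1');P=pts(c);np.savez('w1.npz',**c)
for name,lo,hi in(('red',(0,150,90),(4,255,255)),('orange',(5,150,120),(14,255,255)),('brass',(16,120,120),(27,255,255))):
    for ce,s,m in blobs(c,lo,hi,100):
        q=P[m&(c['range_z']>0)]
        if len(q): print(name,ce,s,np.median(q,0).round(1))
E
```

```text
t 1.85 tcp [466.8  -1.4 281. ] q [ 7.858e-01  6.185e-01 -3.000e-04 -4.000e-04] w 51.7 F [-0.2 -0.3 -1.2] j [-0.18  0.15 -0.06  1.36  0.    0.06]
red [42.9  6.9] [32, 0, 22, 18, 182] [ 262.9 -176.6   39.5]
red [253.2 200.2] [237, 178, 32, 41, 906] [464.4  -1.2 199.3]
red [496.7 257.5] [477, 239, 35, 39, 311] [696.8 301.8   9.2]
red [475.1 271.1] [455, 255, 43, 30, 372] [713.1 267.2   9.5]
orange [389.5 238.1] [371, 226, 43, 31, 402] [540.9 105.9 147.8]
orange [412.5 272.4] [397, 257, 32, 31, 709] [548.6 104.  203.5]
brass [234.6 245.3] [218, 230, 35, 32, 755] [512.7 -30.5 165.3]
```

View pics/w1.png

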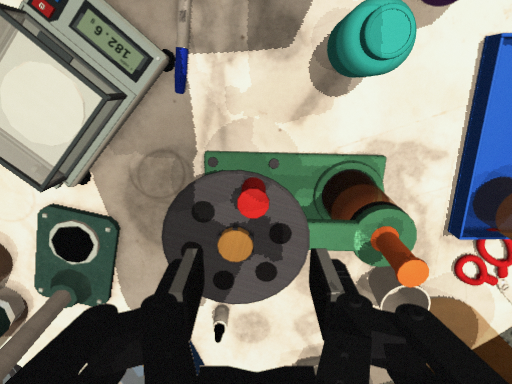

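```bash
python3 - <<'E'
from h import *
c=load('w1.npz');P=pts(c)
for nm,lo,hi,z,r in(('handle',(0,120,80),(4,255,255),200.5,(464,-1)),('knob',(5,120,100),(14,255,255),204.5,(548,104)),('hub',(14,100,80),(27,255,255),166,(513,-30))):
    hsv=cv2.cvtColor(c['pixels'],cv2.COLOR_RGB2HSV)
    m=(cv2.inRange(hsv,np.array(lo),np.array(hi))>0)&(abs(P[...,2]-z)<3.5)&(np.hypot(P[...,0]-r[0],P[...,1]-r[1])<22)
    ys,xs=np.nonzero(m);u=((xs.min()+xs.max())/2,(ys.min()+ys.max())/2)
    print(nm,u,xs.max()-xs.min()+1,ys.max()-ys.min()+1,onz(c,*u,np.median(P[m][:,2])).round(1))
E
```

```text
handle (np.float64(253.0), np.float64(202.5)) 31 30 [465.6  -2.1 199.6]
knob (np.float64(412.0), np.float64(272.0)) 33 29 [548.3 103.7 203.5]
hub (np.float64(235.0), np.float64(245.0)) 35 33 [512.6 -30.2 165.3]
```

Request:
{"fn": "apply_moves", "kwargs": {"commands": [[60,[-0.1,0,-3],[0,0,0]],[60,[0,0,-3],[0,0,0]],[60,[0,0,-3],[0,0,0]],[60,[0,0,-1.5],[0,0,0]],[60,[0,0,-1],[0,0,0]],[20,[0,0,0],[0,0,0]],[10,[0,0,0],[0,0,0]],[10,[0,0,0],[0,0,0]],[10,[0,0,0],[0,0,0]]], "grip_force": 25}}

```text
time: 3.02
ee_pos: [466.3, -1.7, 166.7]
tcp_rot: [0.786, 0.619, 0.0, 0.0]
contact_force: [-1.5, 0.0, 4.9]
grip_width: 21.4
```

```bash
python3 - <<'E'
from h import *
c=wrist('w2')
E
```

```text
t 3.025 tcp [466.3  -1.7 166.7] q [7.857e-01 6.186e-01 2.000e-04 2.000e-04] w 21.4 F [-1.5  0.   4.9] j [-0.18  0.19 -0.32  1.05  0.    0.06]
```

View pics/w2.png

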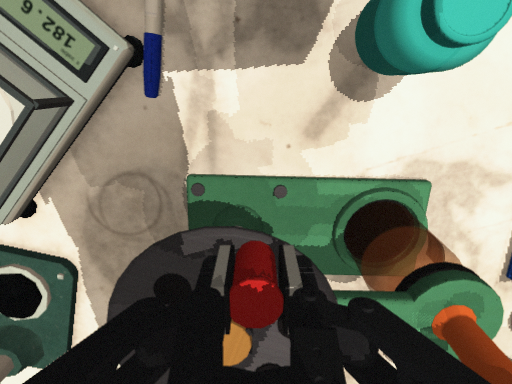

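```bash
python3 - <<'E'
import numpy as np
c=np.array([51.3,-3.03]);a0=np.arctan2(2.86,-4.67)
p=np.array([46.63,-.17])
for k in range(1,32):
    q=c+5.48*np.array([np.cos(a0-.2*k),np.sin(a0-.2*k)]);d=np.round(q-p,1);p=p+d
    print(k,d.tolist(),end=' ')
E
```

```text
1 [0.7, 0.9] 2 [0.8, 0.7] 3 [0.9, 0.5] 4 [1.1, 0.4] 5 [1.1, 0.1] 6 [1.0, -0.1] 7 [1.1, -0.3] 8 [1.0, -0.5] 9 [0.8, -0.7] 10 [0.7, -0.8] 11 [0.5, -1.0] 12 [0.3, -1.0] 13 [0.1, -1.1] 14 [-0.1, -1.1] 15 [-0.3, -1.0] 16 [-0.5, -1.0] 17 [-0.7, -0.8] 18 [-0.9, -0.7] 19 [-1.0, -0.5] 20 [-1.0, -0.3] 21 [-1.1, -0.0] 22 [-1.1, 0.1] 23 [-1.0, 0.4] 24 [-1.0, 0.5] 25 [-0.8, 0.8] 26 [-0.6, 0.9] 27 [-0.5, 0.9] 28 [-0.3, 1.1] 29 [0.0, 1.1] 30 [0.2, 1.1] 31 [0.4, 1.0]
```

Request:
{"fn": "apply_moves", "kwargs": {"commands": [[10,[0.7,0.9,0.04],[0,0,0]],[10,[0.8,0.7,0.04],[0,0,0]],[10,[0.9,0.5,0.04],[0,0,0]],[10,[1.1,0.4,0.04],[0,0,0]],[10,[1.1,0.1,0.04],[0,0,0]]]}}

```text
time: 3.7
ee_pos: [512.6, 24.5, 168.1]
tcp_rot: [0.786, 0.619, -0.0, -0.0]
contact_force: [-4.6, -5.8, 1.2]
grip_width: 21.4
```

```bash
python3 - <<'E'
from h import *
c=wrist('w3')
E
```

```text
t 3.7 tcp [512.6  24.5 168.1] q [ 7.856e-01  6.187e-01 -4.000e-04 -0.000e+00] w 21.4 F [-4.6 -5.8  1.2] j [-0.11  0.27 -0.21  1.09 -0.    0.13]
```

View pics/w3.png

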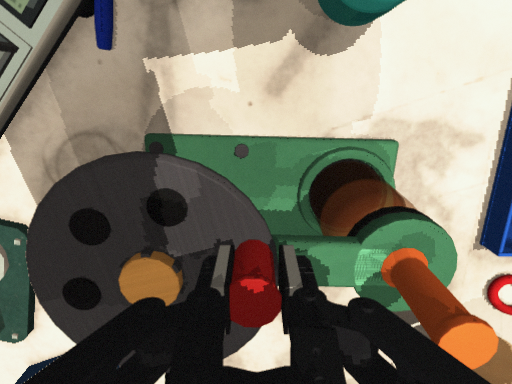

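Handle is held (pixel 256,285) and the wheel has turned with it; forces are small. I'll continue the arc.

Request:
{"fn": "apply_moves", "kwargs": {"commands": [[10,[1.0,-0.1,0.04],[0,0,0]],[10,[1.1,-0.3,0.04],[0,0,0]],[10,[1.0,-0.5,0.04],[0,0,0]],[10,[0.8,-0.7,0.04],[0,0,0]],[10,[0.7,-0.8,0.04],[0,0,0]],[10,[0.5,-1.0,0.04],[0,0,0]],[10,[0.3,-1.0,0.04],[0,0,0]],[10,[0.1,-1.1,0.04],[0,0,0]],[10,[-0.1,-1.1,0.04],[0,0,0]],[10,[-0.3,-1.0,0.04],[0,0,0]]]}}

```text
time: 5.0
ee_pos: [564.0, -52.5, 172.7]
tcp_rot: [0.786, 0.619, 0.001, 0.001]
contact_force: [3.0, 4.2, 4.1]
grip_width: 21.1
```

Request:
{"fn": "apply_moves", "kwargs": {"commands": [[10,[-0.5,-1.0,0.04],[0,0,0]],[10,[-0.7,-0.8,0.04],[0,0,0]],[10,[-0.9,-0.7,0.04],[0,0,0]],[10,[-1.0,-0.5,0.04],[0,0,0]],[10,[-1.0,-0.3,0.04],[0,0,0]]]}}

```text
time: 5.62
ee_pos: [522.9, -85.9, 175.0]
tcp_rot: [0.786, 0.618, 0.001, 0.001]
contact_force: [4.7, -0.3, 5.0]
grip_width: 21.7
```

Request:
{"fn": "apply_moves", "kwargs": {"commands": [[10,[-1.1,0,0.04],[0,0,0]],[10,[-1.1,0.1,0.04],[0,0,0]],[10,[-1.0,0.4,0.04],[0,0,0]],[10,[-1.0,0.5,0.04],[0,0,0]],[10,[-0.8,0.8,0.04],[0,0,0]],[10,[-0.6,0.9,0.04],[0,0,0]],[10,[-0.5,0.9,0.04],[0,0,0]],[10,[-0.3,1.1,0.04],[0,0,0]],[10,[0,1.1,0.04],[0,0,0]],[10,[0.2,1.1,0.04],[0,0,0]]]}}

```text
time: 6.88
ee_pos: [459.5, -16.5, 178.5]
tcp_rot: [0.786, 0.618, -0.001, 0.001]
contact_force: [-3.3, -3.2, 6.1]
grip_width: 21.3
```

```bash
python3 - <<'E'
from h import *
c=wrist('w4')
E
```

```text
t 6.875 tcp [459.5 -16.5 178.5] q [ 7.860e-01  6.183e-01 -1.000e-03  6.000e-04] w 21.3 F [-3.3 -3.2  6.1] j [-0.21  0.18 -0.31  1.08 -0.    0.03]
```

View pics/w4.png

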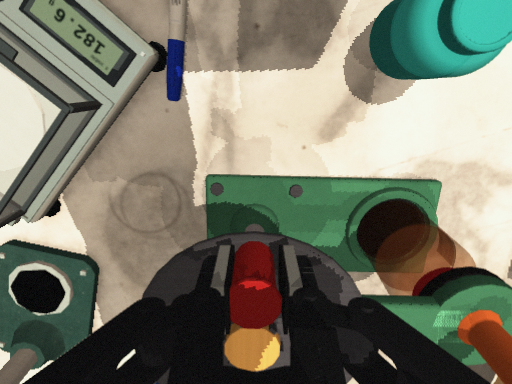

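Request:
{"fn": "apply_moves", "kwargs": {"commands": [[55,[0,0,0],[0,0,0]],[55,[0,0,0],[0,0,0]],[55,[0,0,2.5],[0,0,0]],[55,[0,0,3],[0,0,0]],[55,[0,0,3],[0,0,0]],[55,[3,4,0],[0,0,0]],[55,[3,4,0],[0,0,0]],[55,[2.9,4,0],[0,0,0]],[55,[0,0,0],[0,0,0]]]}}

```text
time: 8.05
ee_pos: [550.3, 106.1, 262.2]
tcp_rot: [0.785, 0.62, -0.0, -0.0]
contact_force: [-0.3, -0.3, 0.5]
grip_width: 46.9
```

```bash
python3 - <<'E'
from h import *
from bench import vision
c=wrist('w5');P=pts(c)
s=vision.camera('side');cv2.imwrite('pics/s5.png',cv2.resize(s['pixels'][110:270,120:330,::-1],None,fx=3,fy=3))
for nm,lo,hi,z in(('knob',(5,120,100),(14,255,255),217),('handle',(0,120,80),(4,255,255),212),('hub',(14,100,80),(27,255,255),178)):
    hsv=cv2.cvtColor(c['pixels'],cv2.COLOR_RGB2HSV)
    m=(cv2.inRange(hsv,np.array(lo),np.array(hi))>0)&(abs(P[...,2]-z)<4)
    ys,xs=np.nonzero(m)
    if len(xs): u=((xs.min()+xs.max())/2,(ys.min()+ys.max())/2);print(nm,u,xs.max()-xs.min()+1,ys.max()-ys.min()+1,onz(c,*u,np.median(P[m][:,2])).round(1))
E
```

```text
t 8.05 tcp [550.3 106.1 262.2] q [ 7.849e-01  6.196e-01 -4.000e-04 -4.000e-04] w 46.9 F [-0.3 -0.3  0.5] j [0.04 0.32 0.12 1.37 0.   0.28]
knob (np.float64(251.5), np.float64(222.0)) 38 37 [549.3 104.7 215.7]
handle (np.float64(18.0), np.float64(126.5)) 37 40 [461.  -13.1 211.7]
hub (np.float64(214.0), np.float64(279.0)) 349 209 [606.7  59.2 177.4]
```

View pics/s5.png

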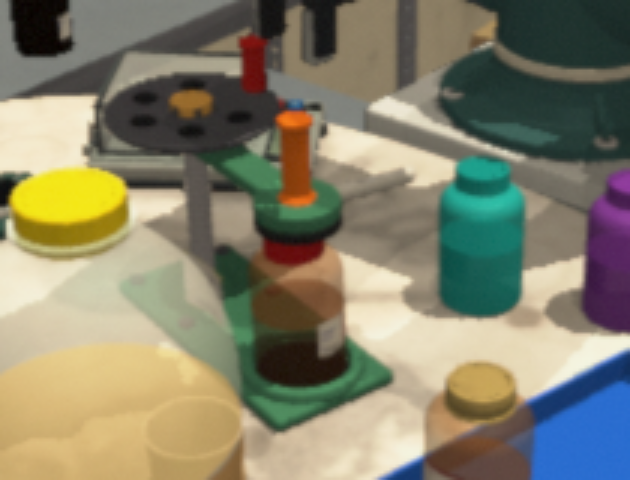

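View pics/w5.png

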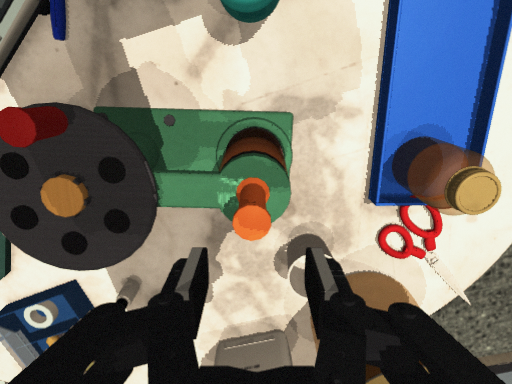

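Request:
{"fn": "apply_moves", "kwargs": {"commands": [[55,[-0.1,-0.1,-3],[0,0,0]],[55,[0,0,-3],[0,0,0]],[55,[0,0,-2],[0,0,0]],[10,[0,0,0],[0,0,0]],[10,[0,0,0],[0,0,0]],[10,[0,0,0],[0,0,0]]], "grip_force": 20}}

```text
time: 8.9
ee_pos: [548.4, 103.3, 184.3]
tcp_rot: [0.786, 0.619, 0.001, 0.0]
contact_force: [-0.5, 5.4, -0.9]
grip_width: 23.1
```

```bash
python3 - <<'E'
from h import *
c=wrist('w6')
from bench import get_obs
e=get_obs()['ee_pos'][:2]/10
c=np.array([51.3,-3.03]);v=e-c;r=np.hypot(*v);a0=np.arctan2(v[1],v[0]);print(r,a0)
p=e
for k in range(1,14):
    q=c+r*np.array([np.cos(a0-.1*k),np.sin(a0-.1*k)]);d=np.round(q-p,1);p=p+d
    print(k,d.tolist(),end=' ')
E
```

```text
t 8.9 tcp [548.4 103.3 184.3] q [7.858e-01 6.185e-01 8.000e-04 1.000e-04] w 23.1 F [-0.5  5.4 -0.9] j [ 0.04  0.34 -0.07  1.16  0.    0.28]
13.8305103466958 1.3121065308908153
1 [1.3, -0.4] 2 [1.3, -0.6] 3 [1.2, -0.6] 4 [1.1, -0.8] 5 [1.1, -0.9] 6 [0.9, -1.0] 7 [0.9, -1.1] 8 [0.7, -1.2] 9 [0.6, -1.2] 10 [0.5, -1.3] 11 [0.4, -1.4] 12 [0.2, -1.3] 13 [0.1, -1.4]
```

View pics/w6.png

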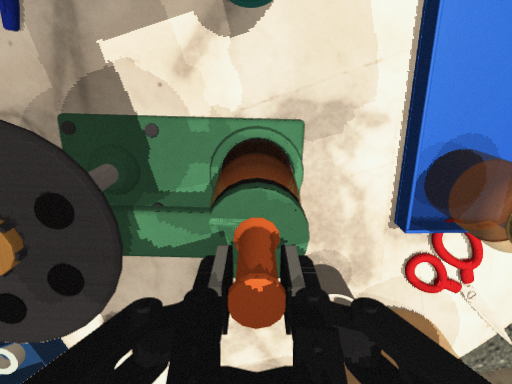

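Request:
{"fn": "apply_moves", "kwargs": {"commands": [[10,[1.3,-0.4,0],[0,0,-0.1]],[10,[1.3,-0.6,0],[0,0,-0.1]]]}}

```text
time: 9.2
ee_pos: [574.9, 93.7, 184.1]
tcp_rot: [0.844, 0.536, 0.001, -0.0]
contact_force: [2.7, 6.4, 1.2]
grip_width: 23.4
```

Request:
{"fn": "apply_moves", "kwargs": {"commands": [[10,[1.2,-0.6,0],[0,0,-0.1]],[10,[1.1,-0.8,0],[0,0,-0.1]],[10,[1.1,-0.9,0],[0,0,-0.1]],[10,[0.9,-1.0,0],[0,0,-0.1]],[10,[0.9,-1.1,0],[0,0,-0.1]],[10,[0.7,-1.2,0],[0,0,-0.1]],[10,[0.6,-1.2,0],[0,0,-0.1]],[10,[0.5,-1.3,0],[0,0,-0.1]],[10,[0.4,-1.4,0],[0,0,-0.1]],[10,[0.2,-1.3,0],[0,0,-0.1]]]}}

```text
time: 10.45
ee_pos: [652.3, -15.4, 184.7]
tcp_rot: [0.998, 0.065, 0.002, 0.0]
contact_force: [10.6, 2.2, 2.0]
grip_width: 23.5
```

```bash
python3 - <<'E'
from h import *
from bench import vision
c=wrist('w7')
s=vision.camera('side');cv2.imwrite('pics/s7.png',s['pixels'][:,:,::-1])
s=vision.camera('top');np.savez('top7.npz',**s);cv2.imwrite('pics/t7.png',s['pixels'][:,:,::-1])
E
```

```text
t 10.45 tcp [652.3 -15.4 184.7] q [9.979e-01 6.530e-02 2.400e-03 4.000e-04] w 23.5 F [10.6  2.2  2. ] j [-0.15  0.5   0.2   1.26  0.    1.29]
```

View pics/s7.png

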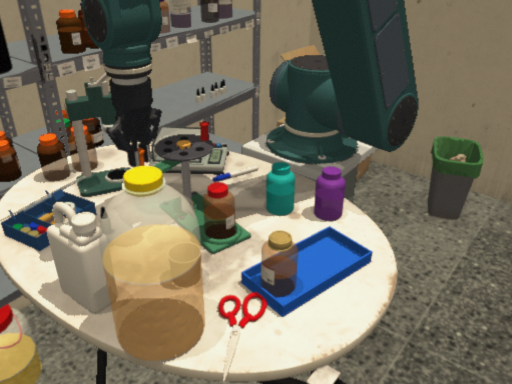

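View pics/t7.png

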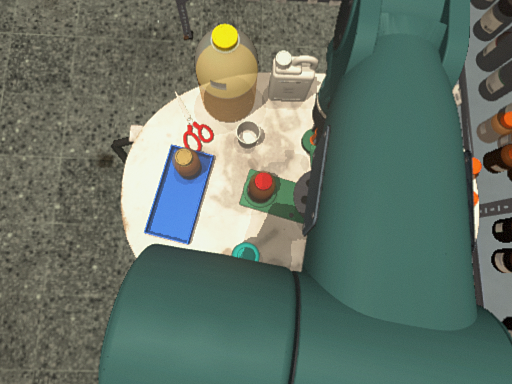

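```bash
python3 - <<'E'
from h import *
c=load('top7.npz');P=pts(c)
for ce,s,m in blobs(c,(0,150,60),(5,255,255),30):
    q=P[m&(c['range_z']>0)]
    if abs(ce-[263,181]).max()<15:
        mm=m&(abs(P[...,2]-130)<5);ys,xs=np.nonzero(mm);u=((xs.min()+xs.max())/2,(ys.min()+ys.max())/2)
        print(ce,s,np.median(P[mm],0).round(1),onz(c,*u,130).round(1))
# bottle profile around cap centre
o=onz(c,263,181,130)
s=load('side0.npz');Ps=pts(s);g=np.array([609,301.])
for PP,ctr,n in((P,onz(c,*u,130)[:2],'red-top'),(Ps,np.array([612,302.]),'gold-side')):
    r=np.hypot(PP[...,0]-ctr[0],PP[...,1]-ctr[1])
    for z in range(60,132,6):
        m=(abs(PP[...,2]-z)<3)&(r<45)
        if m.sum()>2: print(n,z,m.sum(),np.percentile(r[m],[25,50,75]).round(1))
E
```

```text
[263.  181.1] [255, 173, 17, 18, 247] [552.5 102.3 128.9] [552.3 102.5 130. ]
red-top 60 9 [34.7 34.9 35.1]
red-top 66 17 [34.5 34.7 34.9]
red-top 72 10 [34.2 34.4 34.5]
red-top 78 9 [33.9 34.  34.2]
red-top 84 9 [33.9 34.2 34.5]
red-top 90 14 [33.7 33.9 34. ]
red-top 96 20 [33.4 33.6 33.8]
red-top 102 84 [31.  32.2 32.8]
red-top 108 181 [25.2 27.7 29.3]
red-top 114 38 [21.3 22.2 24.8]
red-top 120 8 [20.1 20.4 20.7]
red-top 126 128 [10.6 15.3 18.4]
gold-side 60 90 [29.5 30.7 31.8]
gold-side 66 88 [29.9 30.8 31.9]
gold-side 72 95 [30.1 30.9 32.5]
gold-side 78 96 [30.  31.2 32. ]
gold-side 84 91 [29.9 30.9 32.2]
gold-side 90 98 [30. 31. 32.]
gold-side 96 147 [29.1 30.3 31.6]
gold-side 102 255 [22.5 25.5 27.8]
gold-side 108 75 [18.  19.6 20.5]
gold-side 114 62 [18.1 19.  20.2]
gold-side 120 227 [10.7 16.1 18.9]
gold-side 126 83 [13.4 17.  18.8]
```

Request:
{"fn": "apply_moves", "kwargs": {"commands": [[50,[0,0,0],[0,0,0]],[50,[0,0,0],[0,0,0]],[60,[0,0,3],[0,0,0]],[80,[0,0,3],[0,0,0]],[100,[0,0,2.5],[0,0,0]],[100,[-2.6,3,0.3],[0,0,-0.1]],[100,[-2.6,3,0],[0,0,-0.1]],[100,[-2.6,3,0],[0,0,-0.1]],[100,[-2.6,3,0],[0,0,-0.1]],[100,[0,0,0],[0,0,0]]]}}

```text
time: 11.85
ee_pos: [544.5, 106.9, 272.0]
tcp_rot: [0.991, -0.132, 0.0, 0.0]
contact_force: [-0.1, -1.0, 0.8]
grip_width: 85.3
```

```bash
python3 - <<'E'
from h import *
c=wrist('w8');P=pts(c)
hsv=cv2.cvtColor(c['pixels'],cv2.COLOR_RGB2HSV)
for ce,s,m in blobs(c,(0,150,60),(5,255,255),300):
    mm=m&(abs(P[...,2]-129)<5);ys,xs=np.nonzero(mm)
    if len(xs)>200: 
        u=((xs.min()+xs.max())/2,(ys.min()+ys.max())/2);print(u,xs.max()-xs.min(),ys.max()-ys.min(),np.median(P[mm][:,2]),onz(c,*u,129.5).round(1))
E
```

```text
t 11.85 tcp [544.5 106.9 272. ] q [ 9.913e-01 -1.319e-01  1.000e-04  0.000e+00] w 85.3 F [-0.1 -1.   0.8] j [ 0.05  0.31  0.13  1.39 -0.    1.88]
(np.float64(267.5), np.float64(181.5)) 45 45 128.71487508612267 [554.3 104.1 129.5]
```

View pics/w8.png

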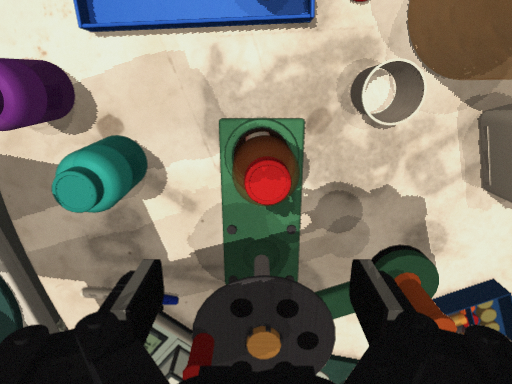

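Request:
{"fn": "apply_moves", "kwargs": {"commands": [[100,[0.9,-0.4,-3],[0,0,0]],[100,[0,0,-4],[0,0,0]],[100,[0,0,-4],[0,0,0]],[100,[0,0,0],[0,0,0]]]}}

```text
time: 12.4
ee_pos: [554.1, 100.5, 159.2]
tcp_rot: [0.991, -0.133, -0.002, 0.001]
contact_force: [-0.2, -0.4, 0.6]
grip_width: 85.3
```

```bash
python3 - <<'E'
from h import *
from bench import vision
c=wrist('w9')
s=vision.camera('side');cv2.imwrite('pics/s9.png',cv2.resize(s['pixels'][80:270,100:330,::-1],None,fx=3,fy=3))
E
```

```text
t 12.4 tcp [554.1 100.5 159.2] q [ 9.912e-01 -1.327e-01 -2.300e-03  5.000e-04] w 85.3 F [-0.2 -0.4  0.6] j [ 0.03  0.36 -0.1   1.11 -0.    1.87]
```

View pics/w9.png

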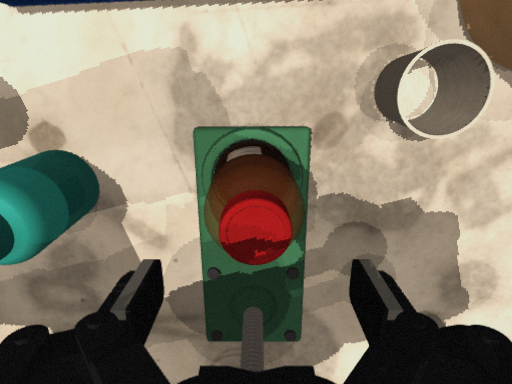

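View pics/s9.png

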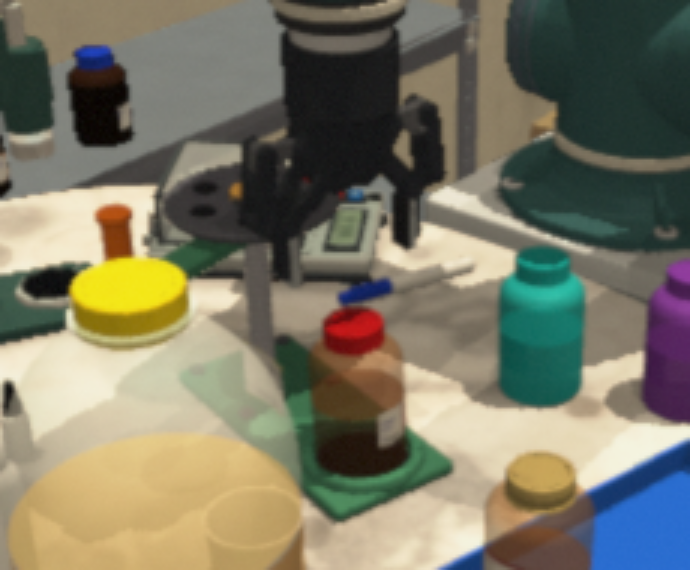

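```bash
python3 - <<'E'
from h import *
c=wrist();P=pts(c)
for ce,s,m in blobs(c,(0,150,40),(8,255,255),300):
    mm=m&(abs(P[...,2]-129)<4);ys,xs=np.nonzero(mm)
    if len(xs)>200: 
        u=((xs.min()+xs.max())/2,(ys.min()+ys.max())/2);print(u,xs.max()-xs.min(),ys.max()-ys.min(),np.median(P[mm][:,2]),onz(c,*u,129.5).round(1))
E
```

```text
t 12.5 tcp [555.9 100.9 162.3] q [ 9.912e-01 -1.327e-01  3.000e-04  0.000e+00] w 85.7 F [ 1.6 -0.   0.5] j [ 0.04  0.36 -0.1   1.12 -0.    1.87]
(np.float64(252.5), np.float64(228.5)) 71 67 128.72451142922972 [554.7 105.2 129.5]
```

Request:
{"fn": "apply_moves", "kwargs": {"commands": [[100,[-0.1,0.3,-2],[0,0,0]],[100,[0,0,-2.5],[0,0,0]],[100,[0,0,-2.5],[0,0,0]],[100,[0,0,-2],[0,0,0]],[100,[0,0,-1],[0,0,0]],[100,[0,0,0],[0,0,0]]]}}

```text
time: 13.3
ee_pos: [554.7, 104.3, 61.9]
tcp_rot: [0.991, -0.133, 0.0, -0.0]
contact_force: [0.5, -0.1, 0.9]
grip_width: 85.5
```

```bash
python3 - <<'E'
from h import *
from bench import vision
c=wrist('w10')
s=vision.camera('side');cv2.imwrite('pics/s10.png',cv2.resize(s['pixels'][80:270,100:330,::-1],None,fx=3,fy=3))
E
```

```text
t 13.3 tcp [554.7 104.3  61.9] q [ 9.912e-01 -1.326e-01  3.000e-04 -0.000e+00] w 85.5 F [ 0.5 -0.1  0.9] j [ 0.04  0.43 -0.27  0.87 -0.    1.88]
```

View pics/w10.png

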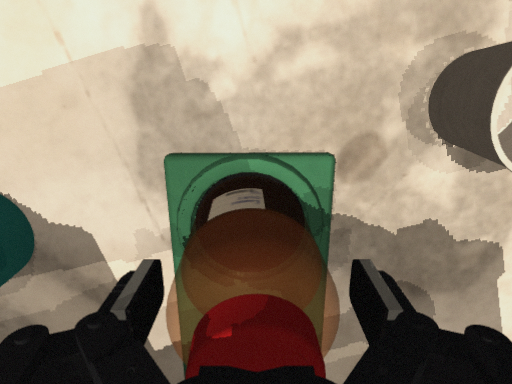

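View pics/s10.png

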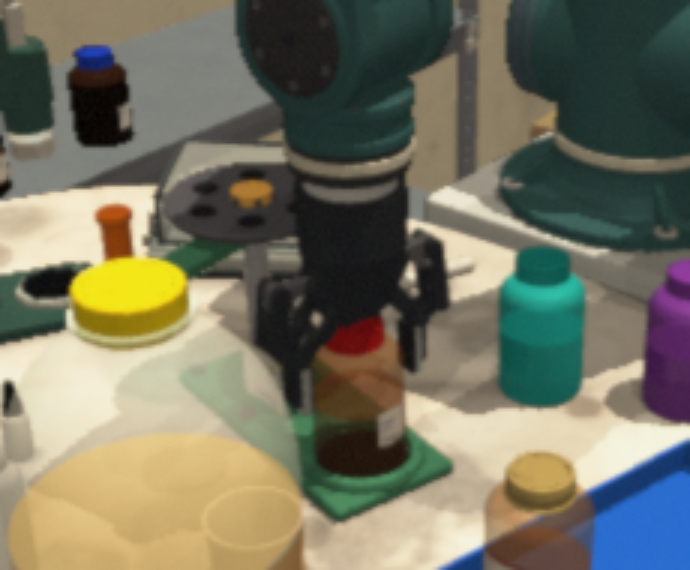

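Centred over the bottle, nothing touched. Close gently, then lift a little.

Request:
{"fn": "apply_moves", "kwargs": {"commands": [[85,[0,0,0],[0,0,0]],[75,[0,0,0],[0,0,0]],[65,[0,0,0],[0,0,0]],[65,[0,0,0],[0,0,0]],[65,[0,0,0],[0,0,0]]], "grip_force": 35}}

```text
time: 14.02
ee_pos: [554.3, 104.6, 62.2]
tcp_rot: [0.991, -0.133, 0.0, -0.0]
contact_force: [-2.5, 1.3, 10.0]
grip_width: 66.5
```

Request:
{"fn": "apply_moves", "kwargs": {"commands": [[60,[0,0,0.5],[0,0,0]],[60,[0,0,1],[0,0,0]],[60,[0,0,1.5],[0,0,0]],[60,[0,0,1.5],[0,0,0]],[60,[0,0,1.5],[0,0,0]],[60,[0,0,0],[0,0,0]]]}}

```text
time: 14.78
ee_pos: [554.9, 104.4, 122.6]
tcp_rot: [0.991, -0.133, 0.001, -0.0]
contact_force: [0.0, -0.1, -3.4]
grip_width: 66.2
```

```bash
python3 - <<'E'
from h import *
from bench import vision
c=wrist('w11')
s=vision.camera('side');cv2.imwrite('pics/s11.png',cv2.resize(s['pixels'][80:270,100:330,::-1],None,fx=3,fy=3))
E
```

```text
t 14.775 tcp [554.9 104.4 122.6] q [ 9.912e-01 -1.326e-01  1.100e-03 -2.000e-04] w 66.2 F [ 0.  -0.1 -3.4] j [ 0.04  0.38 -0.17  1.01  0.    1.88]
```

View pics/s11.png

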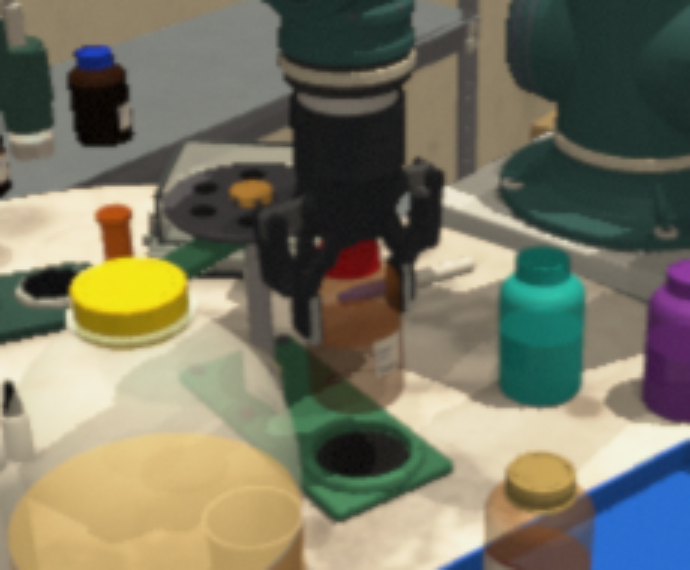

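Request:
{"fn": "apply_moves", "kwargs": {"commands": [[60,[-1.1,3.3,0],[0,0,0.01]],[60,[-1.1,3.3,0],[0,0,0.01]],[60,[-1.1,3.3,0],[0,0,0.01]],[60,[-1.1,3.3,0],[0,0,0.01]],[60,[-1.1,3.3,0],[0,0,0]],[60,[-1.1,3.3,0],[0,0,0]],[60,[-0.8,3.0,0],[0,0,0]],[60,[0,0,0],[0,0,0]],[60,[0,0,0],[0,0,0]]]}}

```text
time: 16.0
ee_pos: [480.0, 331.9, 120.8]
tcp_rot: [0.994, -0.113, -0.0, 0.0]
contact_force: [0.9, -0.4, -2.6]
grip_width: 66.1
```

```bash
python3 - <<'E'
from h import *
from bench import vision
c=wrist('w12');P=pts(c);np.savez('w12.npz',**c)
s=vision.camera('side');cv2.imwrite('pics/s12.png',s['pixels'][:,:,::-1])
E
```

```text
t 16.0 tcp [480.  331.9 120.8] q [ 9.936e-01 -1.127e-01 -3.000e-04  4.000e-04] w 66.1 F [ 0.9 -0.4 -2.6] j [ 0.47  0.42 -0.12  1.03 -0.    2.26]
```

View pics/w12.png

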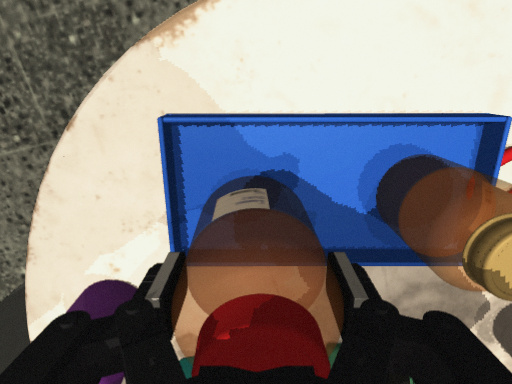

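View pics/s12.png

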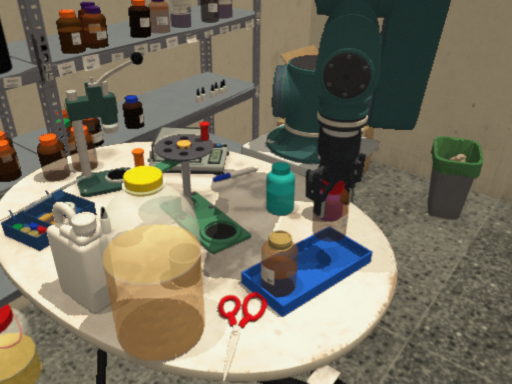

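```bash
python3 - <<'E'
from h import *
c=load('w12.npz')
a=onz(c,161,116,28)[:2];b=onz(c,510,116,28)[:2];d=(b-a)/np.linalg.norm(b-a);n=np.array([d[1],-d[0]])
print(a,b,np.linalg.norm(b-a),np.degrees(np.arctan2(d[1],d[0])))
ctr=(a+b)/2+n*60;print('centre',ctr)
p=np.array([480,331.9]);print('tcp local',(p-ctr)@d,(p-ctr)@-n)
e=onz(c,172,252,28)[:2];print(np.linalg.norm(e-a))
E
```

```text
[428.86765634 407.75966687] [666.60338195 353.06865023] 243.94544990702346 -12.955465417914107
centre [534.28390117 321.94148139]
tcp local -55.13472026378774 -2.4650842840692757
107.07791473499421
```

Request:
{"fn": "apply_moves", "kwargs": {"commands": [[60,[0,0.2,-1.5],[0,0,0]],[60,[0,0,-1.5],[0,0,0]],[60,[0,0,-1.3],[0,0,0]],[60,[0,0,-1],[0,0,0]],[60,[0,0,-0.6],[0,0,0]],[60,[0,0,-0.3],[0,0,0]],[60,[0,0,0],[0,0,0]],[60,[0,0,0],[0,0,0]]]}}

```text
time: 17.1
ee_pos: [480.3, 334.5, 59.6]
tcp_rot: [0.994, -0.113, 0.0, -0.0]
contact_force: [0.6, 0.1, -2.9]
grip_width: 66.0
```

Request:
{"fn": "apply_moves", "kwargs": {"commands": [[60,[0,0,-0.2],[0,0,0]],[60,[0,0,-0.1],[0,0,0]],[60,[0,0,0],[0,0,0]],[60,[0,0,0],[0,0,0]]]}}

```text
time: 17.6
ee_pos: [480.2, 334.4, 56.3]
tcp_rot: [0.994, -0.113, 0.0, -0.0]
contact_force: [-0.4, 0.1, -2.1]
grip_width: 66.3
```

```bash
python3 - <<'E'
from h import *
from bench import vision
c=wrist('w13')
s=vision.camera('side');cv2.imwrite('pics/s13.png',cv2.resize(s['pixels'][130:320,210:420,::-1],None,fx=3,fy=3))
E
```

```text
t 17.6 tcp [480.2 334.4  56.3] q [ 0.9936 -0.1127  0.     -0.    ] w 66.3 F [-0.4  0.1 -2.1] j [ 0.47  0.47 -0.22  0.88 -0.    2.27]
```

View pics/s13.png

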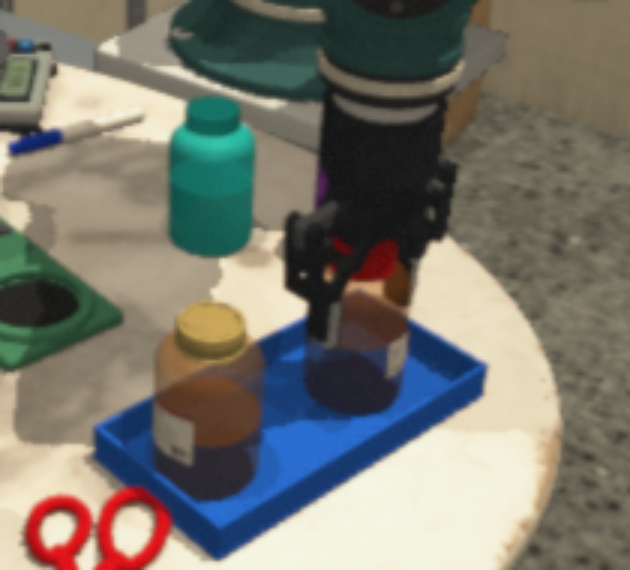

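Still hanging (~2 N weight). Lower by single millimetres until it takes load.

Request:
{"fn": "apply_moves", "kwargs": {"commands": [[60,[0,0,-0.1],[0,0,0]],[60,[0,0,0],[0,0,0]],[60,[0,0,-0.1],[0,0,0]],[60,[0,0,0],[0,0,0]],[60,[0,0,0],[0,0,0]]]}}

```text
time: 18.32
ee_pos: [480.2, 334.4, 54.4]
tcp_rot: [0.994, -0.113, 0.0, -0.0]
contact_force: [-1.0, -0.7, 1.0]
grip_width: 66.4
```

Request:
{"fn": "apply_moves", "kwargs": {"commands": [[60,[0,0,-0.1],[0,0,0]],[60,[0,0,0],[0,0,0]],[60,[0,0,0],[0,0,0]]]}}

```text
time: 18.7
ee_pos: [480.4, 334.6, 54.3]
tcp_rot: [0.994, -0.113, 0.0, -0.0]
contact_force: [-3.0, -1.3, 14.5]
grip_width: 66.3
```

Request:
{"fn": "apply_moves", "kwargs": {"commands": [[60,[0,0,0.1],[0,0,0]],[80,[0,0,0],[0,0,0]],[90,[0,0,0],[0,0,0]],[100,[0,0,0],[0,0,0]],[100,[0,0,0],[0,0,0]]]}}

```text
time: 19.32
ee_pos: [480.2, 334.3, 54.2]
tcp_rot: [0.994, -0.113, -0.0, 0.0]
contact_force: [-0.4, 0.7, -0.2]
grip_width: 85.5
```

Request:
{"fn": "apply_moves", "kwargs": {"commands": [[100,[0,0,1],[0,0,0]],[100,[0,0,2],[0,0,0]],[100,[0,0,3],[0,0,0]],[100,[0,0,3],[0,0,0]],[100,[0,0,4],[0,0,0]],[100,[0,0,4],[0,0,0]],[100,[0,0,0],[0,0,0]]]}}

```text
time: 20.2
ee_pos: [481.2, 334.9, 227.7]
tcp_rot: [0.994, -0.113, 0.002, -0.001]
contact_force: [0.9, 0.2, -0.6]
grip_width: 85.7
```

```bash
python3 - <<'E'
from h import *
from bench import vision
c=wrist('w14');P=pts(c)
for ce,s,m in blobs(c,(0,150,40),(8,255,255),300):
    mm=m&(abs(P[...,2]-121)<5);ys,xs=np.nonzero(mm)
    if len(xs)>200:
        u=((xs.min()+xs.max())/2,(ys.min()+ys.max())/2);p=onz(c,*u,122)[:2];d=np.array([.9745,-.2242]);n=np.array([.2242,.9745]);q=p-[534.2,321.5]
        print(np.median(P[mm][:,2]),p,'local',q@d,q@n)
s=vision.camera('side');cv2.imwrite('pics/s14.png',s['pixels'][:,:,::-1])
E
```

```text
t 20.2 tcp [481.2 334.9 227.7] q [ 0.9936 -0.1127  0.0022 -0.0015] w 85.7 F [ 0.9  0.2 -0.6] j [ 0.47  0.37  0.1   1.3  -0.    2.27]
120.69764566204793 [482.10370394 334.26153042] local -53.62897563188091 0.7561218172474664
```

View pics/s14.png

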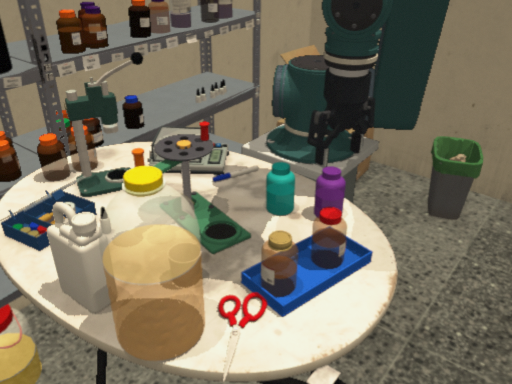

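View pics/w14.png

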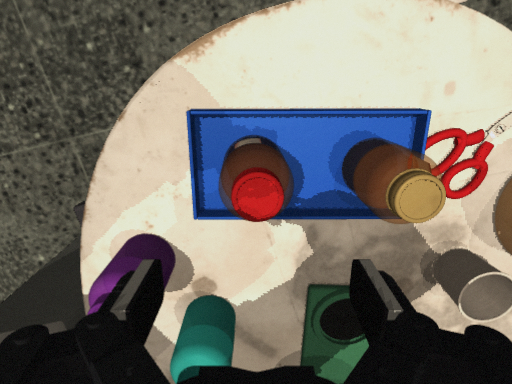

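The red-capped bottle stands in the tray's free end, with its cap at wrist pixel (258,195). The gold-capped bottle (416,195) and the steel cup (485,297) are where they were. The bar's orange knob is aside at side pixel (139,155). The gripper is clear of everything.

```bash
python3 -c "
from bench import bot
print(bot.finish_job())"
```

```text
the job is handed in; nothing more can be done
None
```

The job is done and handed in at about 20 s of the 72 s allowed; the system reported no verdict.

- **Handwheel:** I wound it about 6 rad clockwise by its red handle. The knob rose about 12 mm, and the side view showed the cap free under the black cup.
- **Clamp bar:** I swung it about 1.2 rad towards the back by the orange knob and left it there. The last side view still shows it aside.
- **Red-capped bottle:** I gripped it by the body, lifted it about 60 mm and lowered it into the tray in the fingers until the floor took the load. I pressed about 14 N onto the floor before letting go. The last check puts it upright about 54 mm towards the robot from the tray's middle and about 1 mm off across. The cap top reads 121 mm against 122 mm expected.
- **Other objects:** The gold-capped bottle still stands and the steel cup looks unmoved. I checked both only by eye in the last pictures, not by measurement. The gripper was open and about 100 mm clear when I handed in.

**Disagreement:** The side camera's positions differed by about 5 to 7 mm in x from the top and wrist cameras. I went by the top and wrist cameras, and the grasps and the placing came out right.

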